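# Issue the bearings from the covered clean-parts box to the governor jobs they fit

### The job

Open the clean-parts box: turn its swing tab aside until it is well clear of the cover, then lift out the clear cover and lay it flat on the middle of the black rubber pad, lengthwise like the pad; then take the three ball bearings out of the box and set each one down in the grey tray whose shaft it fits (smallest bearing with the thinnest shaft, middle with middle, largest with thickest), lying flat on the tray's free floor beside the shaft. Set everything down gently, drop nothing.

Things in the scene. Friction and masses are not known exactly. Their poses are not given: they have to be found in the camera images.
- bearing_12: The smallest of three ball bearings (steel rings, dark shields): outside 28 mm, bore 12 mm, 8 mm high, about 22 g. Origin at its centre, z along its axis (vertical). Starts flat on the box floor under the clear cover, its centre 8 mm above the bench. Grip it across the outside, fingers closing along the box's y: each finger then has 25 mm of room.
- bearing_20: The middle-sized of three ball bearings (steel rings, dark shields): outside 42 mm, bore 20 mm, 12 mm high, about 69 g. Origin at its centre, z along its axis (vertical). Starts flat on the box floor under the clear cover, its centre 10 mm above the bench. Grip it across the outside, fingers closing along the box's y: each finger then has 25 mm of room.
- bearing_30: The largest of three ball bearings (steel rings, dark shields): outside 55 mm, bore 30 mm, 13 mm high, about 116 g. Origin at its centre, z along its axis (vertical). Starts flat on the box floor under the clear cover, its centre 10.5 mm above the bench. Grip it across the outside, fingers closing along the box's y: each finger then has 25 mm of room.
- tray_12: Grey tray, fixed, 138 (x) by 130 mm (y), floor 3 mm thick, rim 12 mm high, with the smallest shaft, 12 mm thick, 90 mm long, polished, in spring clips: fits bearing_12. Origin: centre of underside, on the bench; z up. Shaft along y at x = +42 mm, top 21 mm above the bench; with clips it covers x 31 to 53. Free floor for the bearing on its -x side, middle at x = -22, y = 0 mm.
- tray_20: Grey tray, fixed, 138 (x) by 130 mm (y), floor 3 mm thick, rim 12 mm high, with the middle-sized shaft, 20 mm thick, 102 mm long, polished, in spring clips: fits bearing_20. Origin: centre of underside, on the bench; z up. Shaft along y at x = +42 mm, top 29 mm above the bench; with clips it covers x 27 to 57. Free floor for the bearing on its -x side, middle at x = -22, y = 0 mm.
- tray_30: Grey tray, fixed, 138 (x) by 130 mm (y), floor 3 mm thick, rim 12 mm high, with the largest shaft, 30 mm thick, 114 mm long, polished, in spring clips: fits bearing_30. Origin: centre of underside, on the bench; z up. Shaft along y at x = +42 mm, top 39 mm above the bench; with clips it covers x 22 to 62. Free floor for the bearing on its -x side, middle at x = -22, y = 0 mm.
- box: Aluminium clean-parts box, dark grey floor, fixed: 174 (x) by 224 (y), 31 mm high; inside 154 by 204, floor 4 mm above the bench. Origin: centre of underside, on the bench; z up. In it, near x +-35, y +-44 mm, in any order: the bearings and a blue encoder disc (48 mm, not wanted). A clear cover in its rim is held by a swing tab pivoting at x = -96, y = 0, outside the -x wall.
- tab (a joint): Swing tab, rad: 0 along the box's +x, 12 mm over the cover; + = counter-clockwise from above. Turns either way to +-1.75, clear of the cover beyond 1.25, stays where left (1 N at the tip). Dark steel plate 10 mm wide, top 36 mm above the bench, reaching 26 mm from the pivot; upright ear 20 to 25 mm from the pivot, 10 mm wide across the tab, up to 52 mm above the bench.
- pane: Clear plastic cover, thin grey edge, 164 (x) by 214 (y) by 4 mm, about 0.22 kg, loose. Origin: centre of underside; starts in the box's rim, underside 26 mm above the bench, axes along the box's. Handle: black round bar 10 mm thick along its x, 60 mm long over the middle, bar axis 28 mm above the origin.
- pad: Black rubber pad, fixed, flat, 180 (x) by 230 (y) by 4 mm; the cover's place while the box is open. Origin: centre of underside, on the bench; z up.
Things that resemble listed ones, but are neither listed nor needed, are in the scene too. What is shaped like the tray_12 but purple is not meant.

How it is judged:
By the outcome, as a careful person would: the job done as asked, in the order asked, and still so for the second after the job is handed in, with the robot touching nothing.
It also fails if it takes over 125 s, if anything falls off the work surface, if the arm or the gripper's body presses on something with over 40 N, if the wrist force passes 120 N, or if a joint passes its speed limit or range.

### The arm

A 6-joint arm with a two-finger parallel gripper is mounted at the origin on the work surface. World frame = base frame: x ahead of the robot, y to its left, z up, the work surface at z = 0. Lengths are in mm, angles in rad, forces in N, time in s.
With the tool pointing down it reaches from about 375 to 750 mm from the base axis. Payload 9 kg.
Tool frame: the origin (TCP) lies at the very end of the fingers, on their centre line; the grasp point (between the pads) lies behind it (ctrl.grip_point_offset is the z of the grasp point in the tool frame, in mm); z points along the fingers, y is the line along which they close (so a half turn about z gives the same grasp; the last joint's range is limited). The gripper opens to 85 mm and grips with 20 to 120 N. Pads are 22 mm wide; open, the fingers measure 114 mm over their backs; the gripper's body (76 mm by 85 mm) begins 54 mm behind the grasp point. The pads swing forward as they close: fully open they stand 13 mm farther back than shut.
Start: joints at [-1.499, 0.104, 0.097, 1.564, 0, 1.353], TCP at [171.466, -575.01, 231.331] pointing down, gripper open.
Joint ranges: [-2.99, 2.99], [-0.84, 1.86], [-1.1, 1.16], [-1.84, 2.11], [-1.51, 1.56], [-3.14, 3.14]. Speed limits (rad/s): [2.22, 2.22, 2.57, 3.14, 3.14, 3.14].

### API

Orientations are given as [roll, pitch, yaw] about the fixed x, y, z axes, in that order (R = Rz(yaw) Ry(pitch) Rx(roll)).
In Python, from cell import ctrl gives the robot as it stands.
- The arm moves only by the shell command python3 -m inch 'ROWS'. ROWS is JSON, a list of rows, each a list of 3 entries, a list of its own where there are three numbers: the gripper command: -1 is shut, 1 is fully open, values between are in proportion, then the shift along the tool's x, y, z in units of 30 mm (1.0 is 30 mm), then the turn, a rotation vector about the tool's x, y, z in units of 6 degrees (1.0 is 6 degrees). In form: [[gripper, [x, y, z], [ax, ay, az]], ...]. A call has 1 to 20 rows; each row is the pose to reach, as a shift and turn from the pose commanded when the call began, along the tool's axes at that moment; what a row does not reach only later rows make up. A row lasts 1/10 s, in which the tool goes at most 50 mm and 8.59 degrees, less where a joint would pass 70% of its speed; a pose out of reach is approached as far as the arm can. A call with a gripper value outside its range is refused whole. The fingers move at their own pace and stop on an object; the grip force is fixed at half the most. Time passes only in rows, so rows that repeat a pose let the fingers close. It gives the time, the measured TCP pose, the force, the opening and the grip force at its end, in the units of the state.
- ctrl.get_state(): the state, without advancing time (a new reading comes with each control period).
- ctrl.camera(name): name is "side" or "top"; returns the picture (384x512x3 uint8, red, green, blue); there is no depth.
- ctrl.calibration(name): a dict with "vfov" (degrees; the focal length in pixels is half the picture's height over the tangent of half this angle, whatever the lens; pixels are square), "cx", "cy" (the principal point, pixels), "R" (3x3) and "t" (3): a world point X has camera coordinates R X + t. Camera axes: x right, y down, z forward; pixel columns grow to the right and rows downward; lengths in mm; the calibration is good to about 2 mm. A picture is of the moment at which its call begins. calibration takes no time and is no camera call.
- ctrl.job_done(): hands the job in; it is judged then, once.
The state is a dict: "t": time; "joints": joint angles; "joint_vel": joint speeds; "joint_efforts": joint torques, N m; "ee_pos": TCP position; "tool_rot": TCP orientation; "contact_force": force on the tool from outside, world axes, zero at the start; "torque": the same for the moment, N m; "finger_gap": finger opening in mm; "gripper_force": force on a finger pad.
Only numpy, scipy, OpenCV 4.12 (cv2) and the standard library are available. Lean on these libraries where they do the work, as an engineer would, in place of code of your own. Each camera call takes 0.05 s, during which the arm holds its last target. There are 200 camera calls.

## Working session

There is one attempt and no reset: what is moved stays moved. The work goes in short steps, Python scripts to look and compute and a shell command to move; the robot and the scene stay as the last step left them, time stands still between calls to the robot, and variables do not carry over. Pictures are saved under pics/ and viewed, at most 14 in all, crops included, and the job is handed in when it is done.

```bash
ls; mkdir -p pics
cat > h.py <<'E'
import numpy as np, cv2
from cell import ctrl
def snap(n,f):
    im=ctrl.camera(n); cv2.imwrite(f'pics/{f}.png',im[:,:,::-1]); return im
def crop(f,u0,u1,v0,v1,s,o):
    im=cv2.imread(f'pics/{f}.png')[v0:v1,u0:u1]; cv2.imwrite(f'pics/{o}.png',cv2.resize(im,None,fx=s,fy=s,interpolation=cv2.INTER_CUBIC))
def cam(n):
    c=ctrl.calibration(n); f=192/np.tan(np.radians(c['vfov']/2)); return np.array(c['R']),np.array(c['t']),f,c['cx'],c['cy'],c
def px(n,X):
    R,t,f,cx,cy,_=cam(n); p=R@np.array(X,float)+t; return [cx+f*p[0]/p[2],cy+f*p[1]/p[2]]
def ray(n,u,v):
    R,t,f,cx,cy,_=cam(n); return -R.T@t, R.T@np.array([(u-cx)/f,(v-cy)/f,1])
def at(n,u,v,z):
    o,d=ray(n,u,v); return (o+d*(z-o[2])/d[2]).round(1)
def tri(a,b):
    A=[];B=[]
    M=np.zeros((3,3));q=np.zeros(3)
    rs=[ray('top',*a),ray('side',*b)]
    for o,d in rs:
        d=d/np.linalg.norm(d);P=np.eye(3)-np.outer(d,d);M+=P;q+=P@o
    X=np.linalg.solve(M,q); return X.round(1)
E
python3 - <<'E'
from h import *
for n in('top','side'):
    im=snap(n,n+'0'); crop(n+'0',0,512,0,384,1.56,n+'0b'); c=cam(n); print(n,c[5],ray(n,256,192))
s=ctrl.get_state();print(s, ctrl.grip_point_offset)
E
```

```text
pics
top {'vfov': 46.8781468672183, 'cx': 251.48299547824195, 'cy': 194.24028915699245, 'R': array([[-0.01765296, -0.99983426, -0.00445308],
       [-0.9972372 ,  0.01792817, -0.0720871 ],
       [ 0.07215499,  0.00316823, -0.9973884 ]]), 't': array([ 125.77586943,  468.63038709, 1598.78220114])} (array([ 354.19585655,  112.28803566, 1628.94911767]), array([ 0.07701968, -0.00712047, -0.99706915]))
side {'vfov': 55.94604975835589, 'cx': 250.24447922314357, 'cy': 188.8129719800257, 'R': array([[ 0.99932066, -0.03549705,  0.00990849],
       [-0.00994913, -0.51871931, -0.85488671],
       [ 0.03548568,  0.85420737, -0.51872009]]), 't': array([-463.21160079,   87.78743564,  942.08610182])} (array([ 430.33976773, -775.64249813,  568.31702737]), array([ 0.05130793,  0.84906926, -0.52609892]))
{'t': 0.1, 'joints': array([-1.49870263e+00,  1.04623597e-01,  9.65605135e-02,  1.56385438e+00,
        1.55512274e-05,  1.35311506e+00]), 'joint_vel': array([ 0.00017492, -0.00171274, -0.00018608,  0.00114921, -0.00034361,
       -0.00089217]), 'joint_efforts': array([ 7.34046567e-03, -5.58202672e+01,  5.04722929e+01,  1.27155671e-02,
       -1.36812769e-04, -4.02734247e-05]), 'ee_pos': array([ 171.4464668 , -574.70039274,  230.61684018]), 'tool_rot': array([-3.14050133e+00, -2.57311900e-04,  2.89774815e-01]), 'contact_force': array([0.16704041, 0.00769913, 0.0961336 ]), 'torque': array([ 0.01556657, -0.01379341, -0.01520952]), 'gripper_force': 0.0, 'finger_gap': 85.41244923127391} -18.700000000000003
```

View pics/top0b.png

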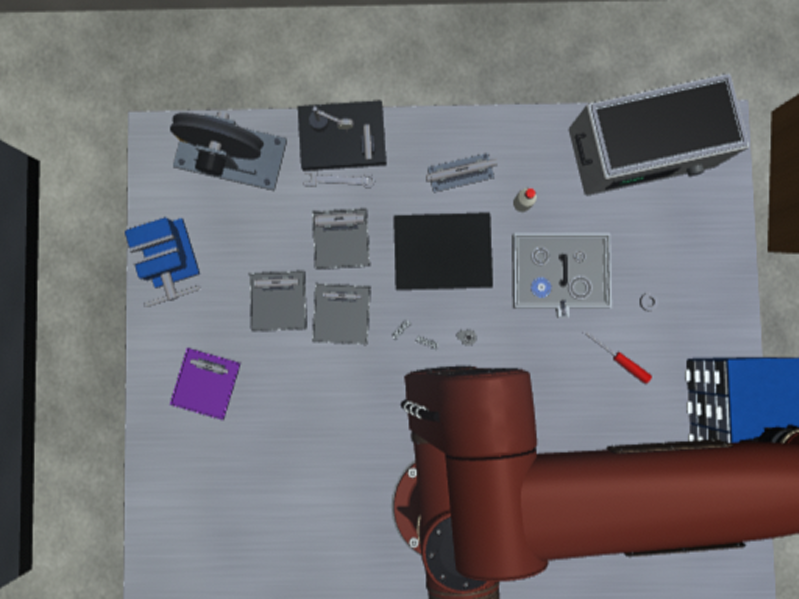

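View pics/side0b.png

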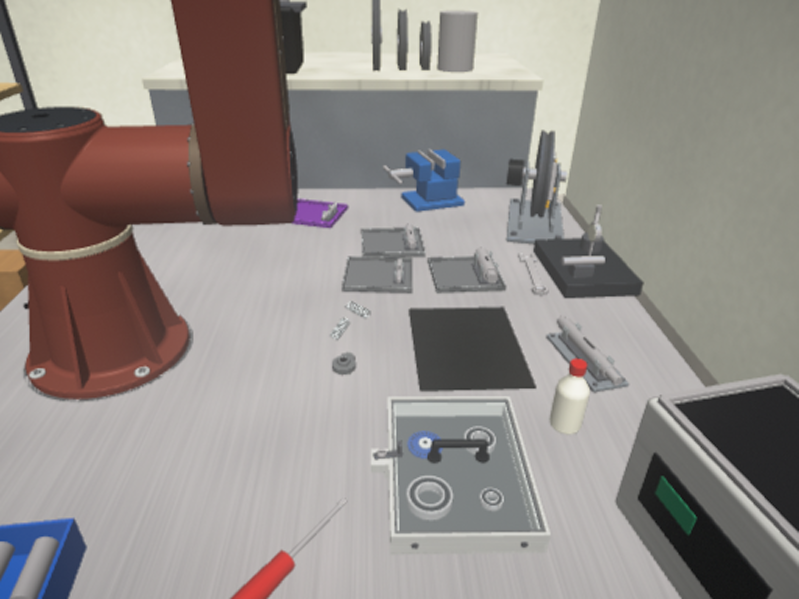

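Candidates (enlarged top picture): the box at (562,270). Grey trays at (341,238), (277,301) and (342,313), with the purple one at (205,383) excluded. The pad is the black rectangle at (443,250), not the black machine plates at (341,135) or (665,125). The loose bearing at (647,301) and the gear at (466,337), both outside the box, are decoys. I'll check these in close crops.

Run:
```python
from h import *
t=cv2.imread('pics/top0.png');s=cv2.imread('pics/side0.png')
def z(im,u0,u1,v0,v1,k):return cv2.resize(im[v0:v1,u0:u1],None,fx=k,fy=k,interpolation=cv2.INTER_CUBIC)
a=z(t,320,400,140,210,5);b=z(t,155,245,125,225,4)
o=np.zeros((400,800,3),np.uint8);o[:350,:400]=a;o[:400,430:790]=b;cv2.imwrite('pics/c1.png',o)
a=z(s,230,360,245,360,4);b=z(s,210,350,135,255,4)
cv2.imwrite('pics/c2.png',z(s,230,360,250,355,5.6));
cv2.imwrite('pics/c3.png',z(s,210,350,138,255,5))
```

```text
(no output)
```

View pics/c1.png

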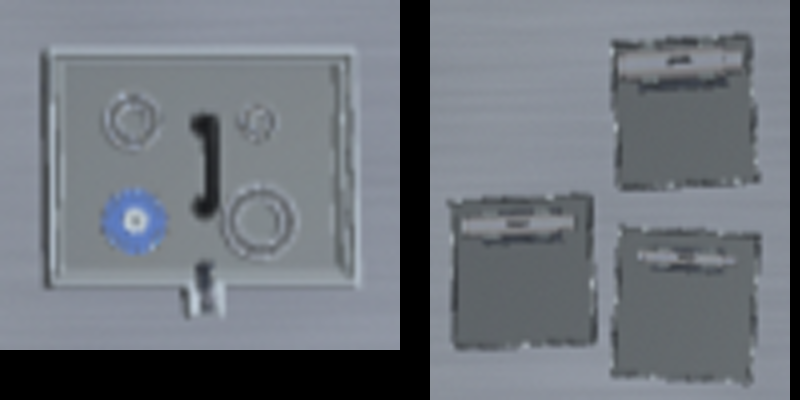

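View pics/c2.png

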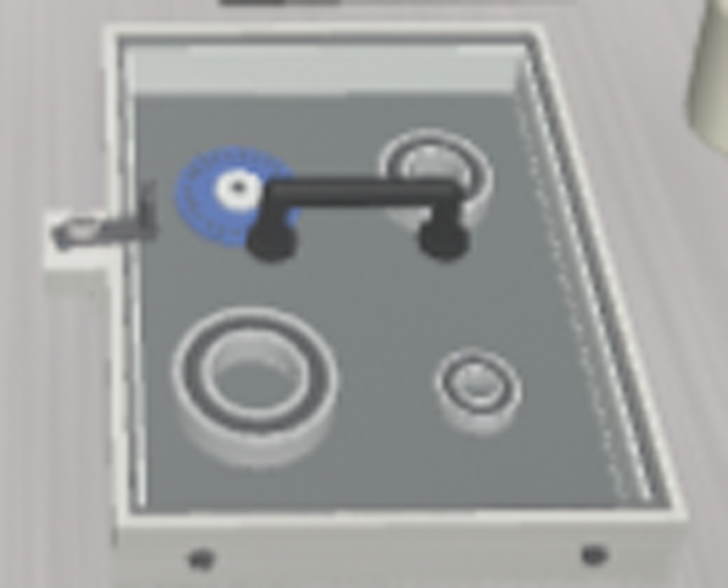

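View pics/c3.png

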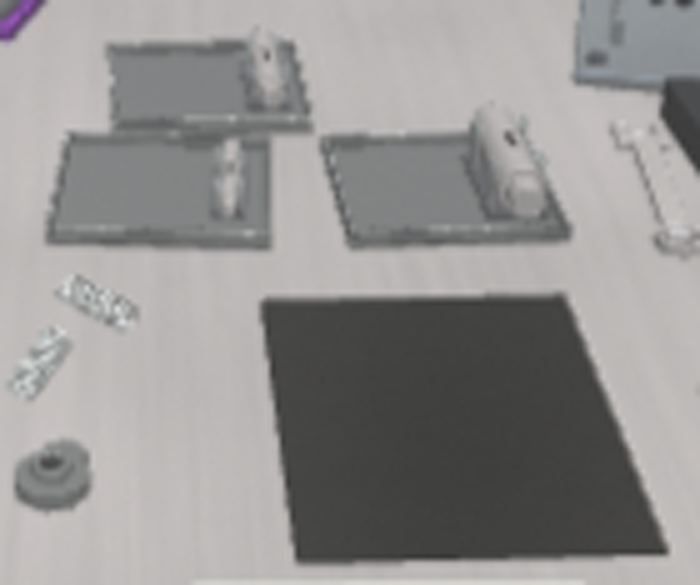

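The crops show all three bearings in the box: 20 at c1 (132,121), 12 at (256,122) and 30 at (260,221), with the blue disc at (134,220). The handle bar is at x≈212, y 115–215, and the tab points over the cover at (205,275). Tray shafts: thickest in the tray at (685,112), middle at (523,272), thinnest at (685,305).

```bash
cat > m.py <<'E'
from h import *
def c1a(x,y):return (x+.5)/5+320-.5,(y+.5)/5+140-.5
def c1b(x,y):return (x-430+.5)/4+155-.5,(y+.5)/4+125-.5
def c2(x,y):return (x+.5)/5.6+230-.5,(y+.5)/5.6+250-.5
def c3(x,y):return (x+.5)/5+210-.5,(y+.5)/5+138-.5
def b(x,y):return (x+.5)/1.5625-.5,(y+.5)/1.5625-.5
def rect(n,f,P,z,name):
    # P order: +x+y, +x-y, -x-y, -x+y
    Q=np.array([at(n,*f(*p),z)[:2] for p in P]); c=Q.mean(0)
    ex=(Q[0]+Q[1]-Q[2]-Q[3])/2; ey=(Q[0]+Q[3]-Q[1]-Q[2])/2
    print(name,n,'c',c.round(1),'lx',np.linalg.norm(ex).round(1),'ly',np.linalg.norm(ey).round(1),'yaw x/y deg',np.degrees([np.arctan2(ex[1],ex[0]),np.arctan2(-ey[0],ey[1])]).round(1))
E
python3 - <<'E'
from m import *
rect('top',c1a,[(45,48),(357,48),(357,286),(45,287)],31,'box')
rect('side',c2,[(540,25),(686,517),(116,517),(106,28)],31,'box')
rect('top',c1b,[(612,39),(751,36),(759,184),(619,188)],12,'t30')
rect('top',c1b,[(450,200),(592,196),(597,344),(455,348)],12,'t20')
rect('top',c1b,[(618,229),(760,234),(752,383),(611,378)],12,'t12')
rect('side',c3,[(514,135),(571,234),(350,242),(322,138)],12,'t30')
rect('side',c3,[(296,42),(312,126),(114,126),(106,44)],12,'t20')
rect('side',c3,[(270,133),(271,240),(48,238),(70,132)],12,'t12')
rect('top',b,[(394,214),(491,212),(493,287),(396,290)],4,'pad')
rect('side',c3,[(566,295),(668,553),(298,562),(262,300)],4,'pad')
print('bar ends',tri(c1a(212,118),c2(460,190)),tri(c1a(212,211),c2(268,190)))
for n,p,q in (('20',(132,121),(436,172)),('12',(256,122),(480,384)),('30',(260,221),(254,374)),('disc c',(134,220),(238,188))):
    print(n,tri(c1a(*p),c2(*q)))
print('ear',tri(c1a(205,268),c2(148,182)),'pivot',tri(c1a(205,298),c2(80,232)))
E
```

```text
box top c [ 540.1 -276.7] lx 174.1 ly 226.0 yaw x/y deg [-2. -1.]
box side c [ 537.4 -281.1] lx 172.0 ly 219.7 yaw x/y deg [-1.2 -0.9]
t30 top c [627.6 236.6] lx 138.4 ly 128.6 yaw x/y deg [2.2 0.4]
t20 top c [482.1 386.6] lx 136.1 ly 130.2 yaw x/y deg [1.6 0.6]
t12 top c [448.3 238.8] lx 136.6 ly 129.6 yaw x/y deg [-3.6 -3.1]
t30 side c [621.3 225. ] lx 132.4 ly 133.2 yaw x/y deg [2.  3.3]
t20 side c [479.4 375.9] lx 136.7 ly 133.8 yaw x/y deg [-0.1  1.5]
t12 side c [447.4 230.4] lx 134.0 ly 139.5 yaw x/y deg [-1.8 -3.7]
pad top c [595.8  -3.8] lx 180.2 ly 229.6 yaw x/y deg [0.2 0.4]
pad side c [591.   -9.4] lx 177.2 ly 228.6 yaw x/y deg [0.6 0.5]
bar ends [ 572.  -280.4   53.1] [ 505.6 -278.2   52.6]
20 [ 576.1 -231.7   12.2]
12 [ 575.  -324.1    7.3]
30 [ 499.9 -322.7   13.2]
disc c [ 502.8 -232.1    6.3]
ear [ 464.8 -272.1   51.3] pivot [ 442.8 -276.1   31.9]
```

```bash
python3 -m inch '[[-0.4,[6,-3.3,1],[0,0,-13.5]],[-0.4,[6,-3.3,1],[0,0,-13.5]],[-0.4,[6,-3.3,1],[0,0,-13.5]],[-0.4,[6,-3.3,1],[0,0,-13.5]],[-0.4,[6,-3.3,1],[0,0,-13.5]],[-0.4,[6,-3.3,1],[0,0,-13.5]],[-0.4,[6,-3.3,1],[0,0,-13.5]],[-0.4,[12.2,-6.7,2.7],[0,0,-27]],[-0.4,[12.2,-6.7,2.7],[0,0,-27]],[-0.4,[12.2,-6.7,2.7],[0,0,-27]],[-0.4,[12.2,-6.7,2.7],[0,0,-27]],[-0.4,[12.2,-6.7,2.7],[0,0,-27]],[-0.4,[12.2,-6.7,2.7],[0,0,-27]],[-0.4,[12.2,-6.7,2.7],[0,0,-27]],[-0.4,[12.2,-6.7,2.7],[0,0,-27]],[-0.4,[12.2,-6.7,2.7],[0,0,-27]],[-0.4,[12.2,-6.7,2.7],[0,0,-27]],[-0.4,[12.2,-6.7,2.7],[0,0,-27]],[-0.4,[12.2,-6.7,2.7],[0,0,-27]],[-0.4,[12.2,-6.7,2.7],[0,0,-27]]]'; python3 -c "
from cell import ctrl;print(ctrl.get_state()['joints'])"
```

```text
t: 2.1
ee_pos: [464.6, -277.6, 149.9]
tool_rot: [3.141, -0.0, 3.119]
contact_force: [0.7, 0.7, 0.4]
finger_gap: 25.7
gripper_force: 0.0
[-7.80411392e-01 -7.45680601e-02 -2.30503517e-01  1.41547961e+00
 -7.15488391e-05 -7.57889025e-01]
```

```bash
python3 -m inch '[[-0.4,[0,0,1],[0,0,0]],[-0.4,[0,0,2],[0,0,0]],[-0.4,[0,0,2.6],[0,0,0]],[-0.4,[0,0,2.6],[0,0,0]]]'
python3 - <<'E'
from h import *
snap('side','s1');crop('s1',215,335,215,325,5,'s1c')
E
```

```text
t: 2.5
ee_pos: [463.1, -276.2, 69.2]
tool_rot: [3.138, -0.004, 3.114]
contact_force: [-0.5, 0.3, -0.7]
finger_gap: 25.5
gripper_force: 0.0
```

View pics/s1c.png

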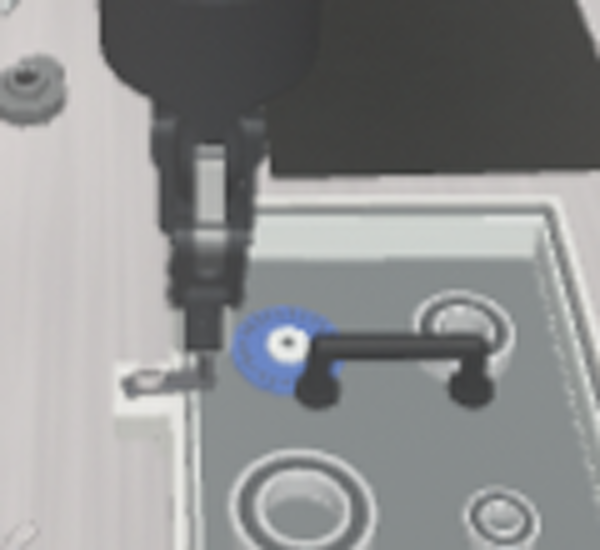

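Fingers at (205,330) straddle the ear at (207,365), and the handle is clear. Next: lower, close loosely, and swing the tab clockwise about its pivot.

```bash
python3 -m inch '[[-0.4,[0,0,0.5],[0,0,0]],[-0.4,[0,0,0.9],[0,0,0]],[-0.4,[0,0,0.9],[0,0,0]],[-0.65,[0,0,0.9],[0,0,0]],[-0.65,[0,0,0.9],[0,0,0]],[-0.65,[0,0,0.9],[0,0,0]]]'; python3 -m inch '[[-0.65,[0.01,-0.1,0],[0,0,1.25]],[-0.65,[0.03,-0.19,0],[0,0,2.5]],[-0.65,[0.06,-0.28,0],[0,0,3.75]],[-0.65,[0.1,-0.37,0],[0,0,5]],[-0.65,[0.15,-0.45,0],[0,0,6.25]],[-0.65,[0.22,-0.52,0],[0,0,7.5]],[-0.65,[0.29,-0.58,0],[0,0,8.75]],[-0.65,[0.37,-0.64,0],[0,0,10]],[-0.65,[0.45,-0.68,0],[0,0,11.25]],[-0.65,[0.54,-0.71,0],[0,0,12.5]],[-0.65,[0.64,-0.73,0],[0,0,13.75]],[-0.65,[0.73,-0.73,0],[0,0,15]],[-0.65,[0.79,-0.73,0],[0,0,15.7]],[-0.65,[0.79,-0.73,0],[0,0,15.7]],[-0.65,[0.79,-0.73,0],[0,0,15.7]]]'
```

```text
t: 3.15
ee_pos: [465.0, -278.0, 45.8]
tool_rot: [-3.141, 0.001, 3.117]
contact_force: [-0.2, 1.2, -0.7]
finger_gap: 15.0
gripper_force: 0.3
t: 4.65
ee_pos: [440.8, -299.4, 45.7]
tool_rot: [3.141, 0.001, 1.475]
contact_force: [-0.1, 0.5, -0.2]
finger_gap: 14.9
gripper_force: 0.0
```

```bash
python3 -m inch '[[-0.65,[0,0,-1],[0,0,0]],[-0.65,[0,0,-2.5],[0,0,0]],[-0.2,[0,0,-3.5],[0,0,0]],[0,[0.98,3.19,-3.5],[0,0,-15.7]],[0,[0.98,3.19,-3.5],[0,0,-15.7]],[0,[0.98,3.19,-3.5],[0,0,-15.7]],[0,[0.98,3.19,-3.5],[0,0,-15.7]],[0,[0.98,3.19,-3.5],[0,0,-15.7]],[0,[0.98,3.19,-3.5],[0,0,-15.7]],[0,[0.98,3.19,-3.5],[0,0,-15.7]],[0,[0.98,3.19,-3.5],[0,0,-15.7]],[0,[0.98,3.19,-3.5],[0,0,-15.7]],[0,[0.98,3.19,-3.5],[0,0,-15.7]],[0,[0.98,3.19,-3.5],[0,0,-15.7]],[0,[0.98,3.19,-3.5],[0,0,-15.7]]]'
python3 - <<'E'
from h import *
snap('side','s2');snap('top','t2')
a=cv2.imread('pics/s2.png')[225:345,215:355];b=cv2.imread('pics/t2.png')[130:215,310:410]
o=np.zeros((480,780,3),np.uint8);o[:,:560]=cv2.resize(a,None,fx=4,fy=4,interpolation=2);o[:187,560:]=cv2.resize(b,(220,187),interpolation=2);cv2.imwrite('pics/s2c.png',o)
E
```

```text
t: 6.15
ee_pos: [538.8, -279.2, 150.4]
tool_rot: [-3.141, 0.0, 3.121]
contact_force: [-0.2, -0.0, -0.1]
finger_gap: 42.8
gripper_force: 0.0
```

View pics/s2c.png

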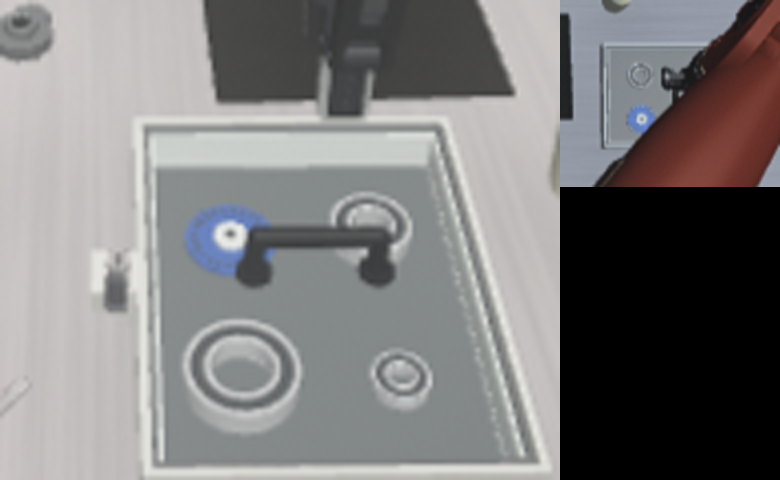

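Tab now at (115,290), hanging outside the wall and clear of the cover. Grasping the handle.

```bash
python3 -m inch '[[0,[0,0,1.2],[0,0,0]],[0,[0,0,2.4],[0,0,0]],[0,[0,0,3.2],[0,0,0]],[0,[0,0,3.6],[0,0,0]],[0,[0,0,3.8],[0,0,0]],[0,[0,0,3.8],[0,0,0]],[-0.4,[0,0,3.8],[0,0,0]],[-0.7,[0,0,3.8],[0,0,0]],[-1,[0,0,3.8],[0,0,0]],[-1,[0,0,3.8],[0,0,0]],[-1,[0,0,3.8],[0,0,0]],[-1,[0,0,3.8],[0,0,0]],[-1,[0,0,3.8],[0,0,0]]]'
```

```text
t: 7.55
ee_pos: [539.4, -279.8, 37.9]
tool_rot: [-3.14, 0.002, 3.117]
contact_force: [0.7, -0.3, 6.6]
finger_gap: 7.8
gripper_force: 58.6
```

```bash
python3 -m inch '[[-1,[0,0,-0.1],[0,0,0]],[-1,[0,0,-0.2],[0,0,0]],[-1,[0,0,-0.35],[0,0,0]],[-1,[0,0,-0.5],[0,0,0]],[-1,[0,0,-0.7],[0,0,0]],[-1,[0,0,-0.9],[0,0,0]],[-1,[0,0,-1.0],[0,0,0]],[-1,[0,0,-1.0],[0,0,0]]]'
python3 - <<'E'
from h import *
snap('side','s3');snap('top','t3')
a=cv2.imread('pics/s3.png')[205:345,215:365];b=cv2.imread('pics/t3.png')[120:215,310:410]
o=np.zeros((560,800,3),np.uint8);o[:,:600]=cv2.resize(a,None,fx=4,fy=4,interpolation=2);o[:190,600:]=cv2.resize(b,(200,190),interpolation=2);cv2.imwrite('pics/s3c.png',o)
E
```

```text
t: 8.35
ee_pos: [539.0, -279.5, 67.1]
tool_rot: [-3.141, 0.001, 3.117]
contact_force: [0.3, -0.2, -2.7]
finger_gap: 7.9
gripper_force: 58.4
```

View pics/s3c.png

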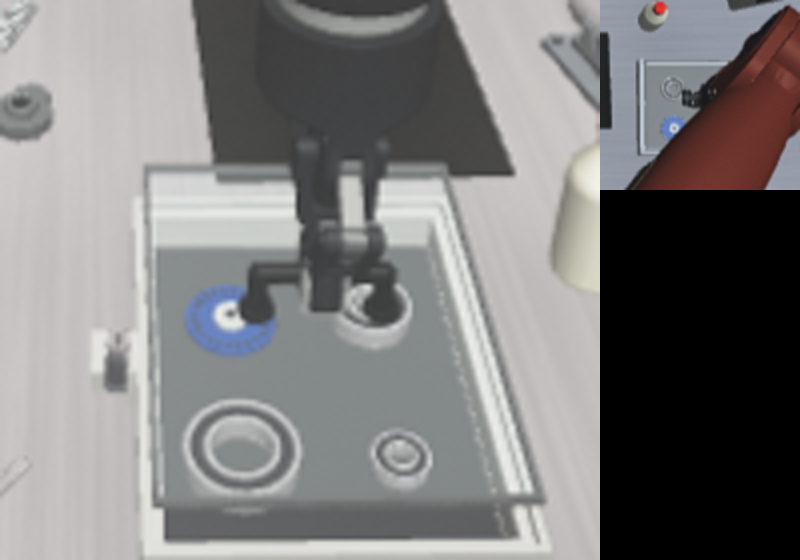

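Run:
```python
from m import *
print(tri(b(531,192),b(578,366)), at('side',*b(568,431),0))
# refined pad corner from top crop
crop('top0',245,325,130,190,10,'padc')
```

```text
[ 706.3 -194.3  103.2] [ 702.9 -209.3    0. ]
```

View pics/padc.png

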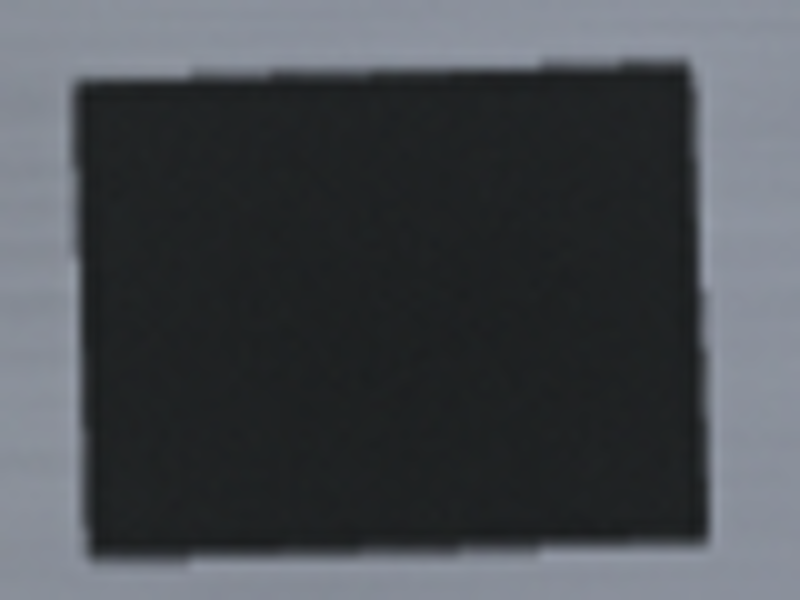

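```bash
python3 - <<'E'
from m import *
rect('top',lambda x,y:((x+.5)/10+244.5,(y+.5)/10+129.5),[(75,82),(690,66),(708,545),(90,555)],4,'pad')
E
python3 -m inch '[[-1,[0,0,-0.5],[0,0,0]],[-1,[0,0,-1],[0,0,0]],[-1,[-0.1,0.5,-1],[0,0,0]],[-1,[-0.25,1.5,-1],[0,0,-0.1]],[-1,[-0.4,2.5,-1],[0,0,-0.2]],[-1,[-0.6,3.5,-1],[0,0,-0.3]],[-1,[-0.8,4.5,-1],[0,0,-0.3]],[-1,[-1,5.5,-1],[0,0,-0.3]],[-1,[-1.2,6.5,-1],[0,0,-0.3]],[-1,[-1.4,7.5,-1],[0,0,-0.3]],[-1,[-1.55,8.3,-1],[0,0,-0.3]],[-1,[-1.61,8.9,-1],[0,0,-0.3]],[-1,[-1.61,9.13,-1],[0,0,-0.3]],[-1,[-1.61,9.13,-0.4],[0,0,-0.3]],[-1,[-1.61,9.13,0.3],[0,0,-0.3]],[-1,[-1.61,9.13,0.8],[0,0,-0.3]],[-1,[-1.61,9.13,1.1],[0,0,-0.3]],[-1,[-1.61,9.13,1.3],[0,0,-0.3]],[-1,[-1.61,9.13,1.3],[0,0,-0.3]]]'
python3 - <<'E'
from h import *
snap('side','s4');snap('top','t4')
a=cv2.imread('pics/s4.png')[150:275,240:360];b=cv2.imread('pics/t4.png')[120:195,235:335]
o=np.zeros((500,800,3),np.uint8);o[:,:480]=cv2.resize(a,None,fx=4,fy=4,interpolation=2);o[:240,480:]=cv2.resize(b,(320,240),interpolation=2);cv2.imwrite('pics/s4c.png',o)
E
```

```text
pad top c [594.1  -3.6] lx 177.6 ly 228.0 yaw x/y deg [0.7 0.2]
t: 10.35
ee_pos: [593.3, -6.6, 26.8]
tool_rot: [3.142, -0.001, -3.135]
contact_force: [-0.4, 0.2, -2.8]
finger_gap: 7.6
gripper_force: 58.9
```

View pics/s4c.png

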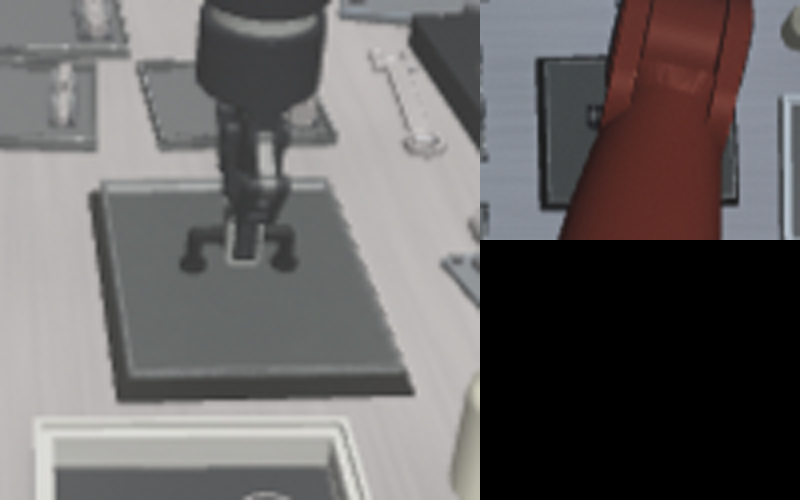

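Cover hovers over the pad, centred: edges show even black margins. Lowering to contact.

```bash
python3 -m inch '[[-1,[0,0,0.1],[0,0,0]],[-1,[0,0,0.2],[0,0,0]],[-1,[0,0,0.27],[0,0,0]],[-1,[0,0,0.33],[0,0,0]],[-1,[0,0,0.36],[0,0,0]],[-1,[0,0,0.36],[0,0,0]]]'
python3 - <<'E'
from m import *
f=lambda x,y:((x+.5)/4+239.5,(y+.5)/4+149.5)
rect('side',f,[(328,181),(412,374),(130,380),(103,185)],18,'pane')
E
```

```text
t: 11.05
ee_pos: [593.5, -6.6, 16.3]
tool_rot: [-3.142, -0.0, -3.135]
contact_force: [-0.2, -0.7, -2.8]
finger_gap: 7.8
gripper_force: 58.8
pane side c [592.2 -14.6] lx 164.4 ly 213.6 yaw x/y deg [0.6 0.9]
```

```bash
python3 -m inch '[[-1,[0,0,0.03],[0,0,0]],[-1,[0,0,0.05],[0,0,0]],[-1,[0,0,0.05],[0,0,0]]]';  python3 - <<'E'
from h import *
snap('side','s5');crop('s5',240,360,165,275,5,'s5c')
E
```

```text
t: 11.35
ee_pos: [593.7, -6.6, 15.8]
tool_rot: [-3.141, 0.0, -3.134]
contact_force: [-4.0, 0.8, 5.3]
finger_gap: 7.8
gripper_force: 59.7
```

View pics/s5c.png

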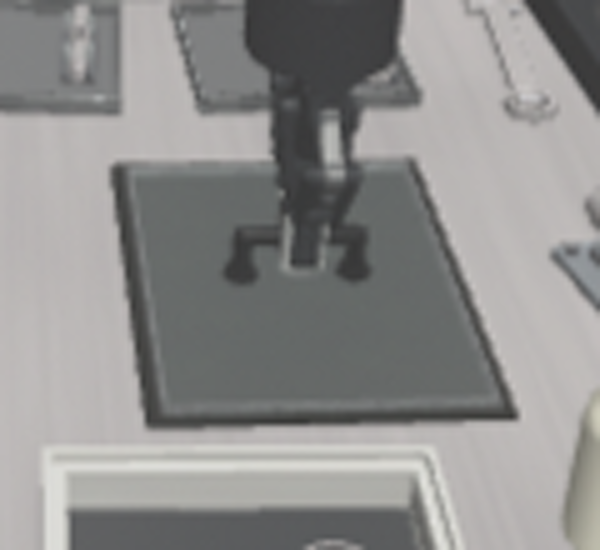

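Run:
```python
from m import *
f=lambda x,y:((x+.5)/5+239.5,(y+.5)/5+164.5)
rect('side',f,[(408,161),(497,404),(164,413),(128,165)],8,'pane')
rect('side',f,[(414,159),(517,415),(148,425),(112,163)],4,'pad')
```

```text
pane side c [591.2 -10.1] lx 161.0 ly 216.4 yaw x/y deg [0.7 0. ]
pad side c [590.9  -7.7] lx 176.6 ly 228.4 yaw x/y deg [0.6 0.6]
```

Cover lies on the pad, centred within about 2 mm and parallel. Release, rise, and go over bearing_20.

```bash
python3 -m inch '[[-0.8,[0,0,-0.04],[0,0,0]],[-0.6,[0,0,-0.04],[0,0,0]],[-0.3,[0,0,-0.04],[0,0,0]],[-0.1,[0,0,-0.04],[0,0,0]],[0,[0,0,-0.04],[0,0,0]],[0,[0,0,-0.04],[0,0,0]],[0,[0,0,-0.4],[0,0,0]],[0,[0,0,-1.2],[0,0,0]],[0,[0,0,-2.5],[0,0,0]],[0,[0,0,-4],[0,0,0]],[0.31,[0.2,-2,-4],[0,0,0.1]],[0.31,[0.4,-4,-4],[0,0,0.2]],[0.31,[0.6,-6,-4],[0,0,0.3]],[0.31,[0.64,-7,-4],[0,0,0.3]],[0.31,[0.64,-7.51,-4],[0,0,0.3]],[0.31,[0.64,-7.51,-4],[0,0,0.3]],[0.31,[0.64,-7.51,-3],[0,0,0.3]],[0.31,[0.64,-7.51,-2.5],[0,0,0.3]],[0.31,[0.64,-7.51,-2.5],[0,0,0.3]]]';  python3 - <<'E'
from h import *
snap('side','s6');crop('s6',235,365,190,350,3.75,'s6c')
E
```

```text
t: 13.3
ee_pos: [574.5, -230.1, 87.5]
tool_rot: [3.139, -0.004, 3.118]
contact_force: [0.2, -0.2, -0.2]
finger_gap: 56.2
gripper_force: 0.0
```

View pics/s6c.png

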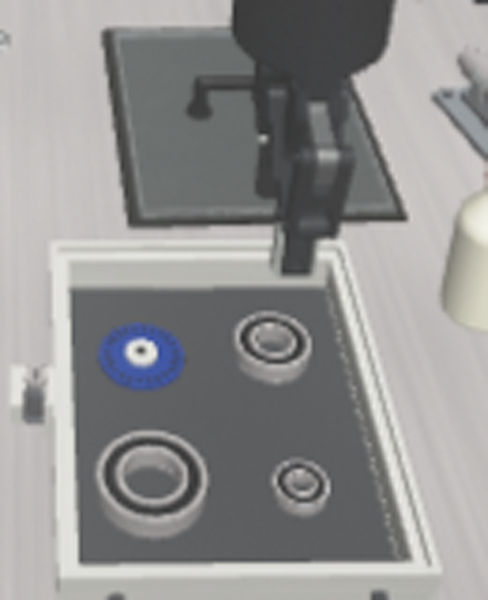

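Cover stays flat on the pad with the handle at (230,90). The box is open, with bearing_20 at (272,340) below the fingers. Lowering.

```bash
python3 -m inch '[[0.31,[0,0,1],[0,0,0]],[0.31,[0,0,1.8],[0,0,0]],[0.31,[0,0,2.3],[0,0,0]],[0.31,[0,0,2.5],[0,0,0]],[0.31,[0,0,2.6],[0,0,0]],[0.31,[0,0,2.6],[0,0,0]]]'; python3 -m inch '[[0.31,[0,0,0.1],[0,0,0]],[0.31,[0,0,0.15],[0,0,0]],[0.31,[0,0,0.15],[0,0,0]]]'
```

```text
t: 13.95
ee_pos: [576.5, -232.3, 12.9]
tool_rot: [-3.141, 0.001, 3.117]
contact_force: [-0.4, -0.3, 0.8]
finger_gap: 56.2
gripper_force: 0.0
t: 14.25
ee_pos: [576.1, -232.1, 7.7]
tool_rot: [-3.141, 0.0, 3.117]
contact_force: [0.3, -0.4, 0.3]
finger_gap: 55.7
gripper_force: 0.0
```

```bash
python3 -m inch '[[0.31,[0,0,0.08],[0,0,0]],[0.31,[0,0,0.08],[0,0,0]],[0.2,[0,0,0.08],[0,0,0]],[0.05,[0,0,0.08],[0,0,0]],[-0.1,[0,0,0.08],[0,0,0]],[-0.3,[0,0,0.08],[0,0,0]],[-0.3,[0,0,0.08],[0,0,0]],[-0.3,[0,0,0.08],[0,0,0]],[-0.3,[0,0,0.08],[0,0,0]]]'
```

```text
t: 15.15
ee_pos: [576.2, -232.1, 5.8]
tool_rot: [-3.141, 0.0, 3.117]
contact_force: [-1.9, 1.7, 5.5]
finger_gap: 38.7
gripper_force: 59.6
```

```bash
python3 -m inch '[[-0.3,[0,0,-0.1],[0,0,0]],[-0.3,[0,0,-0.3],[0,0,0]],[-0.3,[0,0,-0.8],[0,0,0]],[-0.3,[0,0,-1.8],[0,0,0]],[-0.3,[0,0,-2.9],[0,0,0]],[-0.3,[0,0,-3.8],[0,0,0]],[-0.3,[0,0,-4],[0,0,0]],[-0.3,[0,0,-4],[0,0,0]]]'; python3 -m inch '[[-0.3,[0.2,0.8,0],[0,0,0]],[-0.3,[0.4,2,0],[0,0,0]],[-0.3,[0.7,3.3,0],[0,0,0]],[-0.3,[1,4.6,0],[0,0,-0.1]],[-0.3,[1.3,5.9,0],[0,0,-0.1]],[-0.3,[1.6,7.2,0],[0,0,-0.1]],[-0.3,[1.9,8.5,0],[0,0,-0.2]],[-0.3,[2.2,9.8,0],[0,0,-0.2]],[-0.3,[2.5,11.1,0],[0,0,-0.2]],[-0.3,[2.8,12.4,0],[0,0,-0.3]],[-0.3,[3.1,13.7,0],[0,0,-0.3]],[-0.3,[3.4,15,0],[0,0,-0.3]],[-0.3,[3.7,16.3,0],[0,0,-0.4]],[-0.3,[4,17.6,0],[0,0,-0.4]],[-0.3,[4.2,18.9,0],[0,0,-0.4]],[-0.3,[4.35,19.8,0],[0,0,-0.4]],[-0.3,[4.41,20.3,0],[0,0,-0.4]],[-0.3,[4.41,20.4,0],[0,0,-0.4]],[-0.3,[4.41,20.4,0],[0,0,-0.4]]]'; python3 -m inch '[[-0.3,[0,0,1],[0,0,0]],[-0.3,[0,0,2],[0,0,0]],[-0.3,[0,0,2.5],[0,0,0]],[-0.3,[0,0,2.7],[0,0,0]],[-0.3,[0,0,2.7],[0,0,0]]]'
python3 - <<'E'
from h import *
snap('side','s7');snap('top','t7')
a=cv2.imread('pics/s7.png')[130:200,205:330];b=cv2.imread('pics/t7.png')[125:225,150:250]
o=np.zeros((580,750,3),np.uint8);o[:280,:500]=cv2.resize(a,None,fx=4,fy=4,interpolation=2);o[280:,:300]=cv2.resize(b,None,fx=3,fy=3,interpolation=2);cv2.imwrite('pics/s7c.png',o)
E
```

```text
t: 15.95
ee_pos: [576.8, -232.5, 126.8]
tool_rot: [-3.14, 0.002, 3.117]
contact_force: [-0.1, -0.9, -0.8]
finger_gap: 39.4
gripper_force: 60.4
t: 17.85
ee_pos: [458.5, 382.4, 124.2]
tool_rot: [-3.141, -0.001, -3.124]
contact_force: [-0.2, 0.2, -0.5]
finger_gap: 39.2
gripper_force: 60.5
t: 18.35
ee_pos: [458.7, 382.3, 43.9]
tool_rot: [-3.141, -0.001, -3.125]
contact_force: [0.1, 0.4, -0.7]
finger_gap: 39.0
gripper_force: 60.5
```

View pics/s7c.png

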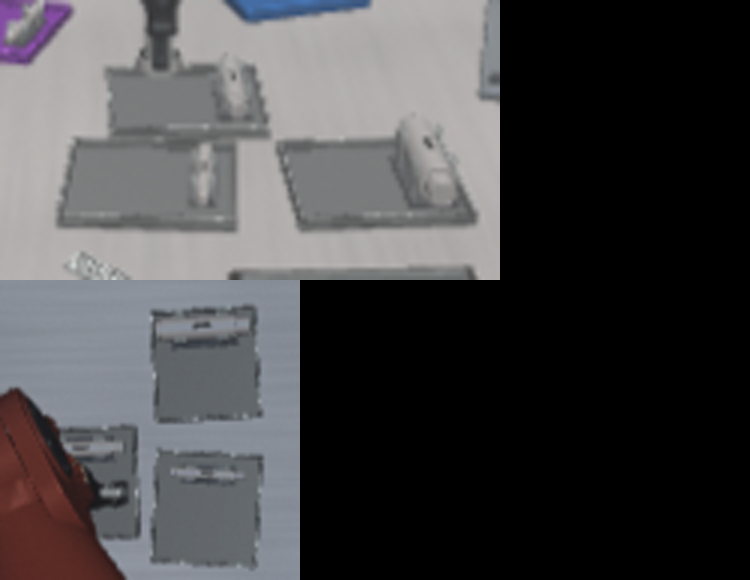

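Bearing held over the middle tray: side (160,60), top (112,492). Lowering to the floor.

```bash
python3 -m inch '[[-0.3,[0,0,0.6],[0,0,0]],[-0.3,[0,0,1],[0,0,0]],[-0.3,[0,0,1.15],[0,0,0]],[-0.3,[0,0,1.25],[0,0,0]],[-0.3,[0,0,1.25],[0,0,0]]]'; python3 -m inch '[[-0.3,[0,0,0.04],[0,0,0]],[-0.3,[0,0,0.07],[0,0,0]],[-0.3,[0,0,0.07],[0,0,0]]]'
```

```text
t: 18.95
ee_pos: [458.7, 383.1, 6.6]
tool_rot: [-3.141, -0.0, -3.124]
contact_force: [-0.6, -0.2, -0.7]
finger_gap: 39.2
gripper_force: 60.5
t: 19.25
ee_pos: [459.0, 383.2, 4.8]
tool_rot: [3.141, 0.001, -3.124]
contact_force: [0.3, -0.4, 0.7]
finger_gap: 38.9
gripper_force: 60.5
```

```bash
python3 -m inch '[[-0.1,[0,0,-0.02],[0,0,0]],[0.05,[0,0,-0.02],[0,0,0]],[0.2,[0,0,-0.02],[0,0,0]],[0.3,[0,0,-0.02],[0,0,0]],[0.3,[0,0,-0.02],[0,0,0]],[0.3,[0,0,-0.4],[0,0,0]],[0.3,[0,0,-1.5],[0,0,0]],[0.3,[0,0,-3],[0,0,0]],[0.3,[0,0,-4.2],[0,0,0]],[0.3,[0,0,-4.2],[0,0,0]]]'; python3 -m inch '[[0.57,[0,-1,0],[0,0,0]],[0.57,[-0.1,-2.4,0],[0,0,0]],[0.57,[-0.2,-3.8,0],[0,0,0]],[0.57,[-0.2,-5.2,0],[0,0,0]],[0.57,[-0.3,-6.6,0],[0,0,0.1]],[0.57,[-0.3,-8,0],[0,0,0.1]],[0.57,[-0.4,-9.4,0],[0,0,0.1]],[0.57,[-0.4,-10.8,0],[0,0,0.2]],[0.57,[-0.5,-12.2,0],[0,0,0.2]],[0.57,[-0.5,-13.6,0],[0,0,0.2]],[0.57,[-0.6,-15,0],[0,0,0.3]],[0.57,[-0.6,-16.4,0],[0,0,0.3]],[0.57,[-0.7,-17.8,0],[0,0,0.3]],[0.57,[-0.8,-19.2,0],[0,0,0.4]],[0.57,[-0.9,-20.6,0],[0,0,0.4]],[0.57,[-0.95,-22,0],[0,0,0.4]],[0.57,[-0.95,-23,0],[0,0,0.4]],[0.57,[-0.95,-23.55,0],[0,0,0.4]],[0.57,[-0.95,-23.55,0],[0,0,0.4]],[0.57,[-0.95,-23.55,0],[0,0,0.4]]]'
python3 - <<'E'
from h import *
snap('side','s8');snap('top','t8')
a=cv2.imread('pics/s8.png')[130:200,205:330];b=cv2.imread('pics/t8.png')[125:225,150:250];c=cv2.imread('pics/s8.png')[225:350,235:365]
o=np.zeros((600,800,3),np.uint8);o[:224,:400]=cv2.resize(a,(400,224),interpolation=2);o[:300,500:]=cv2.resize(b,None,fx=3,fy=3,interpolation=2);o[225:,:390]=cv2.resize(c,None,fx=3,fy=3,interpolation=2);cv2.imwrite('pics/s8c.png',o)
E
```

```text
t: 20.25
ee_pos: [461.6, 384.7, 137.8]
tool_rot: [3.137, 0.009, -3.124]
contact_force: [0.4, -0.1, 0.9]
finger_gap: 55.4
gripper_force: 0.0
t: 22.25
ee_pos: [499.5, -321.9, 130.5]
tool_rot: [3.141, -0.0, 3.117]
contact_force: [0.5, 1.1, 0.4]
finger_gap: 67.2
gripper_force: 0.0
```

View pics/s8c.png

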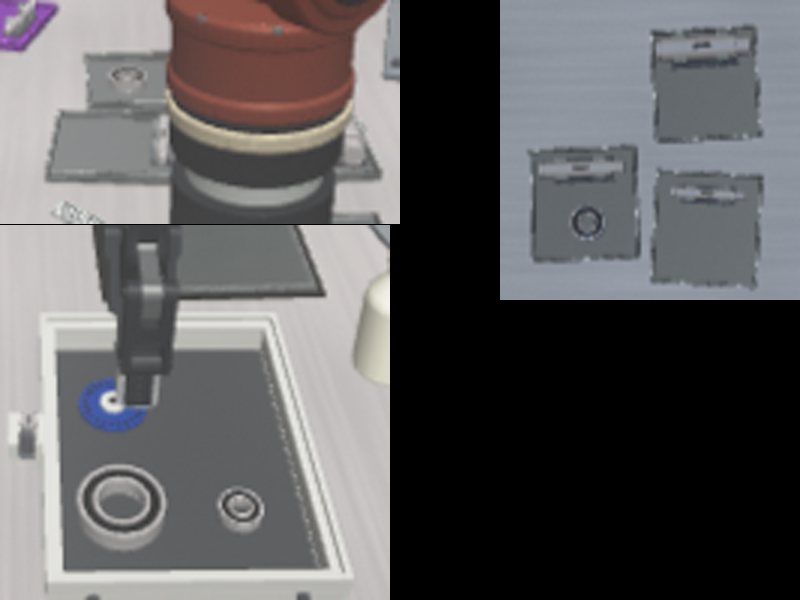

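Bearing_20 lies flat mid-floor in the middle tray at (587,222). Next bearing_30, at (121,503).

```bash
python3 -m inch '[[0.57,[0,0,1.2],[0,0,0]],[0.57,[0,0,2.4],[0,0,0]],[0.57,[0,0,3.2],[0,0,0]],[0.57,[0,0,3.7],[0,0,0]],[0.57,[0,0,4],[0,0,0]],[0.57,[0,0,4.1],[0,0,0]],[0.57,[0,0,4.1],[0,0,0]]]'; python3 -m inch '[[0.57,[0,0,0.07],[0,0,0]],[0.57,[0,0,0.07],[0,0,0]],[0.45,[0,0,0.07],[0,0,0]],[0.35,[0,0,0.07],[0,0,0]],[0.2,[0,0,0.07],[0,0,0]],[0,[0,0,0.07],[0,0,0]],[0,[0,0,0.07],[0,0,0]],[0,[0,0,0.07],[0,0,0]],[0,[0,0,0.07],[0,0,0]]]'
```

```text
t: 23.05
ee_pos: [500.0, -323.0, 8.3]
tool_rot: [-3.141, 0.001, 3.118]
contact_force: [-0.1, 0.9, 0.3]
finger_gap: 66.8
gripper_force: 0.0
t: 23.95
ee_pos: [499.7, -323.0, 6.6]
tool_rot: [-3.141, 0.0, 3.117]
contact_force: [-3.6, 1.8, 9.1]
finger_gap: 51.8
gripper_force: 60.7
```

```bash
python3 -m inch '[[0,[0,0,-0.1],[0,0,0]],[0,[0,0,-0.3],[0,0,0]],[0,[0,0,-0.8],[0,0,0]],[0,[0,0,-1.8],[0,0,0]],[0,[0,0,-2.9],[0,0,0]],[0,[0,0,-3.8],[0,0,0]],[0,[0,0,-4],[0,0,0]],[0,[0,0,-4],[0,0,0]]]'; python3 -m inch '[[0,[-0.1,0.6,0],[0,0,0]],[0,[-0.3,1.8,0],[0,0,0]],[0,[-0.5,3,0],[0,0,0]],[0,[-0.7,4.2,0],[0,0,-0.1]],[0,[-0.9,5.4,0],[0,0,-0.1]],[0,[-1.1,6.6,0],[0,0,-0.1]],[0,[-1.3,7.8,0],[0,0,-0.2]],[0,[-1.5,9,0],[0,0,-0.2]],[0,[-1.7,10.2,0],[0,0,-0.2]],[0,[-1.9,11.4,0],[0,0,-0.3]],[0,[-2.1,12.6,0],[0,0,-0.3]],[0,[-2.3,13.8,0],[0,0,-0.4]],[0,[-2.5,15,0],[0,0,-0.4]],[0,[-2.7,16.2,0],[0,0,-0.5]],[0,[-2.9,17.4,0],[0,0,-0.5]],[0,[-3.02,18.3,0],[0,0,-0.5]],[0,[-3.02,18.6,0],[0,0,-0.5]],[0,[-3.02,18.6,0],[0,0,-0.5]],[0,[-3.02,18.6,0],[0,0,-0.5]]]'; python3 -m inch '[[0,[0,0,1],[0,0,0]],[0,[0,0,2],[0,0,0]],[0,[0,0,2.9],[0,0,0]],[0,[0,0,3.5],[0,0,0]],[0,[0,0,3.8],[0,0,0]],[0,[0,0,3.95],[0,0,0]],[0,[0,0,3.95],[0,0,0]]]'
```

```text
t: 24.75
ee_pos: [500.2, -323.5, 127.0]
tool_rot: [-3.14, 0.002, 3.117]
contact_force: [-0.4, 0.3, -1.2]
finger_gap: 52.1
gripper_force: 62.8
t: 26.65
ee_pos: [602.9, 232.2, 124.5]
tool_rot: [-3.141, -0.002, -3.114]
contact_force: [0.9, 1.0, -1.1]
finger_gap: 51.9
gripper_force: 62.8
t: 27.35
ee_pos: [603.8, 232.2, 7.1]
tool_rot: [-3.141, 0.0, -3.114]
contact_force: [-0.8, -0.0, -0.3]
finger_gap: 51.9
gripper_force: 62.9
```

```bash
python3 -m inch '[[0,[0,0,0.04],[0,0,0]],[0,[0,0,0.04],[0,0,0]]]'; python3 -m inch '[[0,[0,0,0.03],[0,0,0]],[0,[0,0,0.03],[0,0,0]]]'
```

```text
t: 27.55
ee_pos: [604.4, 232.8, 6.7]
tool_rot: [3.141, 0.002, -3.114]
contact_force: [-0.5, -0.5, -0.9]
finger_gap: 51.6
gripper_force: 62.9
t: 27.75
ee_pos: [604.4, 232.9, 5.7]
tool_rot: [3.142, 0.002, -3.114]
contact_force: [0.7, -0.2, 4.4]
finger_gap: 51.5
gripper_force: 63.3
```

```bash
python3 -m inch '[[0.25,[0,0,-0.04],[0,0,0]],[0.35,[0,0,-0.04],[0,0,0]],[0.5,[0,0,-0.04],[0,0,0]],[0.57,[0,0,-0.04],[0,0,0]],[0.57,[0,0,-0.04],[0,0,0]],[0.57,[0,0,-0.4],[0,0,0]],[0.57,[0,0,-1.5],[0,0,0]],[0.57,[0,0,-3],[0,0,0]],[0.57,[0,0,-4.2],[0,0,0]],[0.57,[0,0,-4.2],[0,0,0]]]'; python3 -m inch '[[0.5,[0.1,-1,0],[0,0,0]],[0.3,[0.2,-2.4,0],[0,0,0]],[0.1,[0.3,-3.8,0],[0,0,0]],[0,[0.4,-5.2,0],[0,0,0]],[0,[0.5,-6.6,0],[0,0,0.1]],[0,[0.6,-8,0],[0,0,0.1]],[0,[0.7,-9.4,0],[0,0,0.2]],[0,[0.8,-10.8,0],[0,0,0.2]],[0,[0.9,-12.2,0],[0,0,0.3]],[0,[1,-13.6,0],[0,0,0.4]],[0,[1.1,-15,0],[0,0,0.5]],[0,[1.3,-16.4,0],[0,0,0.5]],[0,[1.45,-17.8,0],[0,0,0.5]],[0,[1.49,-18.53,0],[0,0,0.5]],[0,[1.49,-18.53,0],[0,0,0.5]],[0,[1.49,-18.53,0],[0,0,0.5]]]'; python3 -m inch '[[0,[0,0,1.2],[0,0,0]],[0,[0,0,2.4],[0,0,0]],[0,[0,0,3.2],[0,0,0]],[0,[0,0,3.7],[0,0,0]],[0,[0,0,4],[0,0,0]],[0,[0,0,4.05],[0,0,0]],[0,[0,0,4.05],[0,0,0]]]'
```

```text
t: 28.75
ee_pos: [607.0, 233.4, 138.4]
tool_rot: [3.14, 0.01, -3.114]
contact_force: [-0.4, -1.0, 0.3]
finger_gap: 67.2
gripper_force: 0.0
t: 30.35
ee_pos: [574.3, -324.1, 130.6]
tool_rot: [3.141, -0.0, 3.116]
contact_force: [0.4, 0.0, 1.2]
finger_gap: 42.8
gripper_force: 0.0
t: 31.05
ee_pos: [575.2, -324.3, 10.4]
tool_rot: [-3.141, 0.001, 3.118]
contact_force: [0.4, -0.5, -0.9]
finger_gap: 42.7
gripper_force: 0.0
```

```bash
python3 -m inch '[[0,[0,0,0.08],[0,0,0]],[0,[0,0,0.15],[0,0,0]],[0,[0,0,0.15],[0,0,0]],[-0.15,[0,0,0.15],[0,0,0]],[-0.3,[0,0,0.15],[0,0,0]],[-0.45,[0,0,0.15],[0,0,0]],[-0.6,[0,0,0.15],[0,0,0]],[-0.6,[0,0,0.15],[0,0,0]],[-0.6,[0,0,0.15],[0,0,0]],[-0.6,[0,0,0.15],[0,0,0]]]'
```

```text
t: 32.05
ee_pos: [574.8, -324.4, 5.3]
tool_rot: [-3.141, 0.0, 3.117]
contact_force: [-1.6, 0.8, 5.2]
finger_gap: 24.4
gripper_force: 58.9
```

```bash
python3 -m inch '[[-0.6,[0,0,-0.1],[0,0,0]],[-0.6,[0,0,-0.3],[0,0,0]],[-0.6,[0,0,-0.8],[0,0,0]],[-0.6,[0,0,-1.8],[0,0,0]],[-0.6,[0,0,-2.9],[0,0,0]],[-0.6,[0,0,-3.8],[0,0,0]],[-0.6,[0,0,-4],[0,0,0]],[-0.6,[0,0,-4],[0,0,0]]]'; python3 -m inch '[[-0.6,[0.2,0.6,0],[0,0,0]],[-0.6,[0.5,1.8,0],[0,0,0]],[-0.6,[0.9,3,0],[0,0,0]],[-0.6,[1.2,4.2,0],[0,0,0]],[-0.6,[1.6,5.4,0],[0,0,0.1]],[-0.6,[1.9,6.6,0],[0,0,0.1]],[-0.6,[2.3,7.8,0],[0,0,0.1]],[-0.6,[2.6,9,0],[0,0,0.1]],[-0.6,[3,10.2,0],[0,0,0.2]],[-0.6,[3.3,11.4,0],[0,0,0.2]],[-0.6,[3.7,12.6,0],[0,0,0.2]],[-0.6,[4,13.8,0],[0,0,0.3]],[-0.6,[4.4,15,0],[0,0,0.3]],[-0.6,[4.8,16.2,0],[0,0,0.3]],[-0.6,[5.2,17.4,0],[0,0,0.3]],[-0.6,[5.42,18.3,0],[0,0,0.3]],[-0.6,[5.42,18.6,0],[0,0,0.3]],[-0.6,[5.42,18.6,0],[0,0,0.3]],[-0.6,[5.42,18.6,0],[0,0,0.3]]]'; python3 -m inch '[[-0.6,[0,0,1],[0,0,0]],[-0.6,[0,0,2],[0,0,0]],[-0.6,[0,0,2.9],[0,0,0]],[-0.6,[0,0,3.5],[0,0,0]],[-0.6,[0,0,3.8],[0,0,0]],[-0.6,[0,0,3.93],[0,0,0]],[-0.6,[0,0,3.93],[0,0,0]]]'
```

```text
t: 32.85
ee_pos: [575.3, -324.8, 126.8]
tool_rot: [-3.14, 0.002, 3.117]
contact_force: [-1.2, -0.4, -0.6]
finger_gap: 24.2
gripper_force: 59.0
t: 34.75
ee_pos: [425.5, 236.9, 124.0]
tool_rot: [-3.141, -0.001, 3.086]
contact_force: [0.6, -0.7, -0.3]
finger_gap: 24.1
gripper_force: 59.0
t: 35.45
ee_pos: [426.0, 237.2, 7.1]
tool_rot: [-3.141, 0.0, 3.085]
contact_force: [0.2, -0.2, -0.3]
finger_gap: 24.0
gripper_force: 59.0
```

Contact is expected near TCP z ≈ 4.3–5.

```bash
python3 -m inch '[[-0.6,[0,0,0.05],[0,0,0]],[-0.6,[0,0,0.05],[0,0,0]]]'; python3 -m inch '[[-0.6,[0,0,0.04],[0,0,0]],[-0.6,[0,0,0.04],[0,0,0]],[-0.6,[0,0,0.04],[0,0,0]]]'
```

```text
t: 35.65
ee_pos: [426.3, 237.7, 6.1]
tool_rot: [3.141, 0.001, 3.086]
contact_force: [-0.1, 0.6, -0.3]
finger_gap: 23.9
gripper_force: 59.0
t: 35.95
ee_pos: [425.7, 237.7, 4.3]
tool_rot: [-3.142, 0.0, 3.086]
contact_force: [0.0, 0.2, 0.1]
finger_gap: 23.9
gripper_force: 59.1
```

```bash
python3 -m inch '[[-0.6,[0,0,0.03],[0,0,0]],[-0.6,[0,0,0.03],[0,0,0]],[-0.6,[0,0,0.03],[0,0,0]]]'
```

```text
t: 36.25
ee_pos: [425.7, 237.7, 4.2]
tool_rot: [-3.141, 0.0, 3.086]
contact_force: [-5.3, -2.3, 10.7]
finger_gap: 23.8
gripper_force: 60.1
```

```bash
python3 -m inch '[[-0.5,[0,0,-0.03],[0,0,0]],[-0.35,[0,0,-0.03],[0,0,0]],[-0.2,[0,0,-0.03],[0,0,0]],[0,[0,0,-0.03],[0,0,0]],[0,[0,0,-0.03],[0,0,0]],[0,[0,0,-0.4],[0,0,0]],[0,[0,0,-1.5],[0,0,0]],[0,[0,0,-3],[0,0,0]],[0,[0,0,-5],[0,0,0]],[0,[0,0,-5],[0,0,0]]]'; python3 -m inch '[[0,[0,-2,0],[0,0,0]],[0,[0,-3.5,0],[0,0,0]],[0,[0,-5,0],[0,0,0]],[0,[0,-6.5,0],[0,0,0]],[0,[0,-8,0],[0,0,0]],[0,[0,-9.5,0],[0,0,0]],[0,[0,-11,0],[0,0,0]],[0,[0,-12.5,0],[0,0,0]],[0,[0,-14,0],[0,0,0]],[0,[0,-15,0],[0,0,0]],[0,[0,-15,0],[0,0,0]],[0,[0,-15,0],[0,0,0]]]'
python3 - <<'E'
from h import *
for n in('top','side'):
    im=snap(n,n+'9')[:,:,::-1]; d=cv2.absdiff(im,cv2.imread(f'pics/{n}0.png')).max(2)
    m=(d>18).astype(np.uint8)
    if n=='top': m[:,:150]=0;m[:,250:]=0;m[:125]=0;m[225:]=0; z=11
    else: m[:,:205]=0;m[:,325:]=0;m[:135]=0;m[195:]=0
    m=cv2.morphologyEx(m,cv2.MORPH_CLOSE,np.ones((5,5)))
    k,l,s,c=cv2.connectedComponentsWithStats(m)
    for i in range(1,k):
        if s[i,4]>12:
            x,y,w,h=s[i,:4]; print(n,s[i],at(n,x+w/2-.5,y+h/2-.5,9))
    if n=='top':
        for nm,X in(('12',(425.7,237.7,11)),('20',(459,383.2,15)),('30',(604.4,232.9,16))): print(nm,px(n,X))
    else:
        for nm,X in(('12',(425.7,237.7,7)),('20',(459,383.2,9)),('30',(604.4,232.9,9.5))): print(nm,px(n,X))
E
```

```text
t: 37.25
ee_pos: [428.3, 238.4, 160.2]
tool_rot: [3.139, 0.008, 3.086]
contact_force: [0.8, -0.2, -0.5]
finger_gap: 42.6
gripper_force: 0.0
t: 38.45
ee_pos: [400.2, -211.9, 153.4]
tool_rot: [3.141, -0.0, 3.084]
contact_force: [0.1, 0.4, -0.2]
finger_gap: 42.8
gripper_force: 0.0
top [212 151  15  15 125] [607.6 234.9   9. ]
top [173 194  12  11 101] [458.7 385.4   9. ]
top [216 203   6   8  37] [428.6 239.    9. ]
12 [np.float64(218.81500410731064), np.float64(207.25159696790183)]
20 [np.float64(178.81264053801073), np.float64(198.80726838629178)]
30 [np.float64(219.4149931324424), np.float64(158.56571892571515)]
side [ 205  135   46   60 1930] [398.  303.8   9. ]
side [282 169  18  12 144] [600.5 231.1   9. ]
12 [np.float64(235.81382727293703), np.float64(174.51903079474417)]
20 [np.float64(245.15450432189823), np.float64(154.03272183092835)]
30 [np.float64(291.6577088088927), np.float64(174.08557015243696)]
```

```bash
python3 -c "
from cell import ctrl;print(ctrl.job_done())"
```

```text
the job is handed in; nothing more can be done
None
```

The job is handed in at about 38 s of the 125 s: the tab is turned well clear, the cover lies on the pad about 2 mm off centre, and each bearing is in its matching tray, within about 3 mm of its spot by image measurement.

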